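Pull the parts tray home on the training board and bolt it in

TASK

Reach over the steel parts tray that stands at the back of the white training board, hook a fingertip behind its far lip and drag it towards you between the guides until it sits fully home, square against the front stop. Then slide the barrel bolt fully across behind the tray to lock it in, and let go. Work by feel and gently: do not ram the tray or the bolt, lift or tip the tray, spill the parts in it or disturb what lies around.

Things in the scene. Friction and masses are not known exactly. Their poses are not given: they have to be found in the camera images.
- board: White board 305 x 430 mm, 12 mm thick, fixed. Origin: on the bench, 12 mm below the board's top; x away from the robot along the tray's way (dragged to -x), y left, z up. Reaches x -95 to 210, y -240 to 190 mm. Controller and ducts at x -73 to 60, y -110 to -235, up to 80 mm above the bench. The tray holder (frame with front stop, guides, bolt) is on it at y = 0, see joint bolt.
- mouth (a point): Middle of the board's far edge, on its top face, at board x = 210 mm, y = 0; axes as the board's. Guides (30 mm high) when the holder is in mid-slot: inner faces at board y = +-83.5 from x = -60 to -5 mm, flaring to +-95 at x = 33 mm. Bolt casing: board x 42 to 82 (+-15), y 105 to 177 mm, up to 27 mm above the board's top; the knob can be pushed from its +y side or pinched.
- tray: Loose steel tray 110 (x) x 160 (y) x 45 mm high, walls 3 mm, out-turned lip 6 mm wide, 3 mm thick round its top. Origin: centre of its underside, x as the board's when in line. 0.65 to 0.9 kg with its three loose parts; slides with 1.5 to 4 N, more where it rubs or snags on a guide. Starts at board x 101 to 120 mm, up to 7 mm aside, 0.1 rad askew.
- far_lip (a point): Middle of the outer edge of the tray's far (+x) lip, 61 mm from its middle, 43.5 mm above its underside: hook fingertips behind it, pointing down, ends 15 to 25 mm above the board; 40 mm behind it is free. Over 20 N would bend it. Home: near wall square on the rigid front stop, 34 mm high. The holder's screw slots leave it 15 mm either way along x, so this point is home at board x 46 to 76 mm: feel it.
- bolt (a joint): 10 mm rod, blunt nose, along board y, 20 mm above the board's top, 7 mm (axis) beyond the far wall (1 mm beyond the far lip's edge) of a homed tray: 2 mm clear; strikes one not home. Value in m: 0 to 0.008 at start (drawn), 0.040 shot at its rigid end, nose 22 mm in behind the tray. Slides to -y, 3 N. Knob 18 mm on a 10 mm stem: board y = 153 mm minus value, knob centre 58, stem 27 to 49 mm above the board.
- contactor_mid (a point): Centre of the contactor in the tray (45 x 58 x 52 mm, grey and black), 25 mm above its underside; stays in the tray.
- terminals_mid (a point): Centre of the terminal strip in the tray (36 x 46 x 34 mm, grey); stays in the tray.
- pushbutton_mid (a point): Centre of the push-button unit in the tray (28 x 34 x 34 mm), stays in the tray.
- spare_contactor: Bystander on the board, right of the tray's path: contactor 42 x 56 x 48 mm. Origin: centre of its underside.
- ferrule_jar: Bystander on the board, left and behind the bolt: small clear jar 38 mm across, 50 mm high. Origin: centre of its underside.
- screwdriver: Bystander on the bench left of the board: screwdriver 190 mm long, lying.
- multimeter: Bystander on the bench right of the board: multimeter 150 x 78 x 42 mm.
- wrench: Bystander on the bench left of the board: spanner 160 mm long, lying.
- conduit_offcut: Bystander on the bench right of the board: piece of grey conduit, 20 mm across, 140 mm long, lying.

How it is judged:
On the way, in this order (a step that is already met when the one before it is completed fails the run):
1. The fingers drag the tray by its far side (contact force between the fingers and tray above 0.5 N and distance of tray from where it was at the start of the episode above 0.02 m and x of the grasp point in the frame of tray above 0.035 m), for 0.2 s.
2. The tray is drawn into the holder, the bolt not yet shot (x of tray in the frame of board between -0.0175 and 0.0175 m and y of tray in the frame of board between -0.006 and 0.006 m and z of tray in the frame of board below 0.0145 m and angle between the x axis of tray and the x axis of board, either way round below 0.03 rad and value of joint bolt below 0.02 m), for 0.2 s.
3. The bolt is shot fully across (value of joint bolt above 0.037 m), for 0.2 s.
At the end, for the whole second after the job is handed in: The tray stands flat in the holder (within the 15 mm by which the holder may be shifted, plus 2.5 mm), within 6 mm of the bay's middle line, square within 0.03 rad and at rest, its three parts in it; the bolt is shot to within 3 mm of its end, which only a tray home on the stop allows (x of tray in the frame of board between -0.0175 and 0.0175 m and y of tray in the frame of board between -0.006 and 0.006 m and z of tray in the frame of board below 0.0145 m and angle between the x axis of tray and the x axis of board, either way round below 0.03 rad and value of joint bolt above 0.037 m and linear speed of tray below 0.01 m/s and x of contactor_mid in the frame of tray between -0.055 and 0.055 m and y of contactor_mid in the frame of tray between -0.08 and 0.08 m and z of contactor_mid in the frame of tray between 0 and 0.05 m and x of terminals_mid in the frame of tray between -0.055 and 0.055 m and y of terminals_mid in the frame of tray between -0.08 and 0.08 m and z of terminals_mid in the frame of tray between 0 and 0.05 m and x of pushbutton_mid in the frame of tray between -0.055 and 0.055 m and y of pushbutton_mid in the frame of tray between -0.08 and 0.08 m and z of pushbutton_mid in the frame of tray between 0 and 0.05 m); the robot touches nothing.
It fails at once if The robot presses on the tray with more than 20 N (contact force between the fingers and tray above 20 N).
It fails at once if The robot presses on anything (the bolt at its end, say) with more than 45 N (contact force between the fingers and anything else above 45 N).
It fails at once if The tray is lifted by more than 12 mm or tipped by more than 0.12 rad (z of tray in the frame of board above 0.024 m or angle between tray's own z axis and vertical above 0.12 rad).
It fails at once if A part is spilled from the tray (distance between any of contactor_mid, terminals_mid, pushbutton_mid and tray above 0.12 m).
It fails at once if A bystander is moved by more than 15 mm (distance of any of spare_contactor, ferrule_jar, screwdriver, multimeter, wrench, conduit_offcut from where it was at the start of the episode above 0.015 m).
It also fails if it takes over 61 s, if anything falls off the work surface, if the arm or the gripper's body presses on something with over 40 N, if the wrist force passes 120 N, or if a joint passes its speed limit or range.

ROBOT

A 6-joint arm with a two-finger parallel gripper is mounted at the origin on the work surface. World frame = base frame: x ahead of the robot, y to its left, z up, the work surface at z = 0. Lengths are in m, angles in rad, forces in N, time in s.
With the tool pointing down it reaches from about 0.3 to 0.775 m from the base axis. Payload 14.6 kg.
Tool frame: the origin (TCP) lies midway between the tips of the shut fingers; the grasp point (between the pads) lies 19 mm behind it; z points along the fingers, y is the direction in which the jaws open and shut (so a half turn about z gives the same grasp; the last joint's range is limited). The gripper opens to 94 mm and grips with 3 to 60 N. Pads are 16 mm wide; open, the fingers measure 119 mm over their backs; the gripper's body (75 mm by 177 mm) begins 78 mm behind the grasp point.
Start: joints at [1.108, 0.3, 1.521, -0, 1.321, -0.067], TCP at [0.212, 0.507, 0.175] pointing down, gripper open.
Joint ranges: [-3.03, 3.03], [-0.79, 2.21], [0.23, 2.52], [-1.04, 4.18], [0, 3.07], [-2.55, 2.55]. Speed limits (rad/s): [2.22, 2.22, 2.57, 3.14, 3.14, 3.14].

INTERFACE

Orientations are given as [roll, pitch, yaw] about the fixed x, y, z axes, in that order (R = Rz(yaw) Ry(pitch) Rx(roll)).
In Python, from rig import arm, eyes, order gives the robot as it stands.
- The arm moves only by the shell command python3 -m handwheel 'ROWS'. ROWS is a JSON object of lists of equal length, an entry for each row: "hand": the finger opening in mm, from 0 to 94; "translation": the shift along the tool's x, y, z in mm, a list of three; "yaw": the turn about the tool's z in degrees. A call has 1 to 5 rows; each row is the pose to reach, as a shift and turn from the pose measured when the call began, along the tool's axes at that moment; what a row does not reach only later rows make up. A row lasts 1/12 s, in which the tool goes at most 41.7 mm and 7.16 degrees, less where a joint would pass 70% of its speed; a pose out of reach is approached as far as the arm can. A call with a gripper value outside its range is refused whole. The fingers move at their own pace and stop on an object; the grip force is fixed at half the most. Time passes only in rows, so rows that repeat a pose let the fingers close. It gives the time, the measured TCP pose, the force and the opening at its end, in the units of the state.
- arm.sense(): the state, without advancing time (a new reading comes with each control period).
- eyes.read_camera(name): name is "scene" or "top" or "wrist"; returns the picture (420x560x3 uint8, red, green, blue); there is no depth.
- eyes.camera_model(name): a dict with "mtx" (3x3 intrinsics, pixels), "origin" and "rotation" of the camera in the world; the wrist camera has in their place "hand_eye" (4x4, takes a point from camera to tool coordinates, whose origin is the TCP and whose axes are the flange's). Camera axes: x right, y down, z forward; pixel columns grow to the right and rows downward; lengths in m; the calibration is good to about 2 mm. A picture is of the moment at which its call begins: read the wrist's pose just before it. camera_model takes no time and is no camera call.
- order.sign_off(): hands the job in, once; it reports no verdict.
The state is a dict: "t": time; "joint_pos": joint angles; "dq": joint speeds; "effort": joint torques, N m; "position": TCP position; "orientation": TCP orientation; "force": force on the tool from outside, world axes, zero at the start; "torque": the same for the moment, N m; "grip_width": finger opening in m.
Only numpy, scipy, OpenCV 4.12 (cv2) and the standard library are available. Lean on these libraries where they do the work, as an engineer would, in place of code of your own. Each camera call takes 0.05 s, during which the arm holds its last target.

## Working session

There is one attempt and no reset: what is moved stays moved. The work goes in short steps, Python scripts to look and compute and a shell command to move; the robot and the scene stay as the last step left them, time stands still between calls to the robot, and variables do not carry over. Pictures are saved under pics/ and viewed, and the job is handed in when it is done.

```bash
ls; mkdir -p pics; python3 - <<'E'
from rig import arm, eyes, order
import cv2, numpy as np
s=arm.sense(); print({k:np.round(v,3).tolist() for k,v in s.items()})
for n in ("scene","top","wrist"):
    im=eyes.read_camera(n); cv2.imwrite(f"pics/{n}0.png",im[:,:,::-1])
    print(n,{k:np.round(v,4).tolist() for k,v in eyes.camera_model(n).items()})
E
```

```text
pics
{'t': 0.0, 'joint_pos': [1.108, 0.3, 1.522, -0.0, 1.321, -0.067], 'dq': [-0.0, 0.0, 0.0, -0.002, 0.001, -0.001], 'effort': [-0.004, -53.18, -35.274, 0.071, 0.024, -0.0], 'position': [0.212, 0.507, 0.174], 'orientation': [-3.14, -0.0, 2.746], 'force': [-0.176, 0.693, 0.077], 'torque': [-0.001, -0.039, 0.001], 'grip_width': 0.094}
scene {'mtx': [[479.0248, 0.0, 280.0236], [0.0, 479.0248, 210.7636], [0.0, 0.0, 1.0]], 'origin': [0.9642, 0.6453, 1.0574], 'rotation': [-2.452, -0.0001, 2.5794]}
top {'mtx': [[412.8609, 0.0, 276.4298], [0.0, 412.8609, 213.9412], [0.0, 0.0, 1.0]], 'origin': [0.3963, -0.0383, 1.2637], 'rotation': [-3.0196, 0.0054, -1.5998]}
wrist {'mtx': [[373.5037, 0.0, 278.1093], [0.0, 373.5037, 210.6518], [0.0, 0.0, 1.0]], 'hand_eye': [[-0.0004, -0.9584, -0.2855, 0.0835], [1.0, -0.0007, 0.0007, -0.0005], [-0.0009, -0.2855, 0.9584, -0.2103], [0.0, 0.0, 0.0, 1.0]]}
```

View pics/scene0.png

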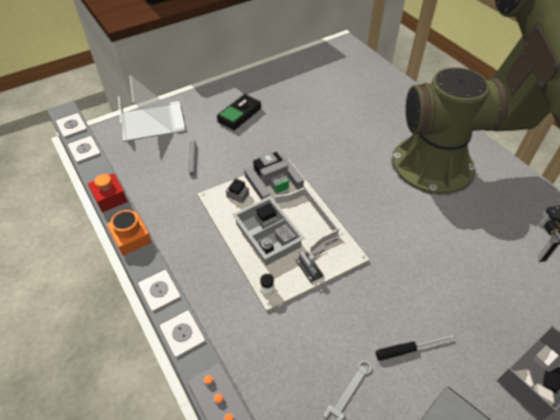

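View pics/top0.png

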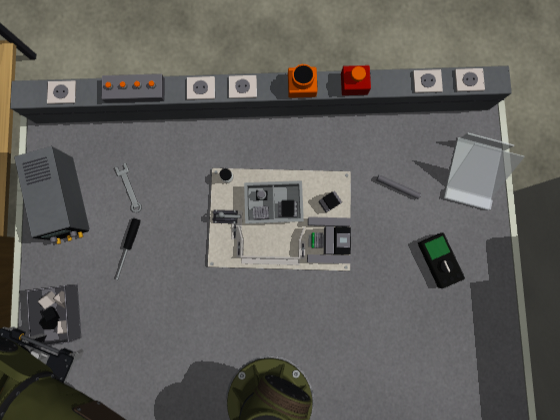

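View pics/wrist0.png

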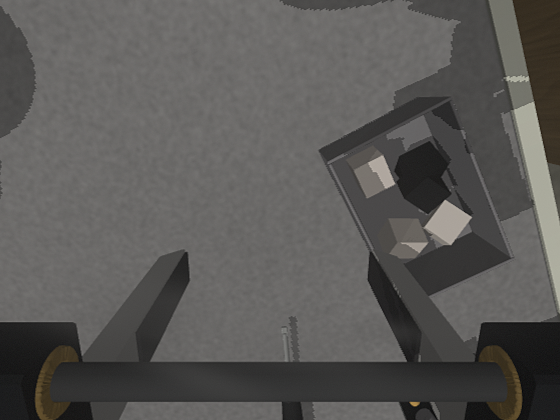

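```bash
cat > h.py <<'E'
from rig import arm, eyes, order
import cv2, numpy as np
from scipy.spatial.transform import Rotation as Ro
def cam(n,s=None):
    m=eyes.camera_model(n); K=np.array(m['mtx'])
    if n!='wrist': return K,Ro.from_euler('xyz',m['rotation']).as_matrix(),np.array(m['origin'])
    H=np.array(m['hand_eye']); s=s or arm.sense()
    R=Ro.from_euler('xyz',s['orientation']).as_matrix()
    return K,R@H[:3,:3],np.array(s['position'])+R@H[:3,3]
def proj(c,P):
    K,R,o=c; p=(np.atleast_2d(P)-o)@R; q=p@K.T; return q[:,:2]/q[:,2:]
def ray(c,uv,z):
    K,R,o=c; d=np.c_[np.atleast_2d(uv),np.ones(len(np.atleast_2d(uv)))]@np.linalg.inv(K).T@R.T
    return o+d*((z-o[2])/d[:,2])[:,None]
E
python3 - <<'E'
from h import *
for n in('scene','top'): print(n,proj(cam(n),[[0,0,0],[.5,0,0]]))
im=cv2.imread('pics/top0.png')[155:280,195:365]; cv2.imwrite('pics/top0c.png',cv2.resize(im,None,fx=4.6,fy=4.6,interpolation=cv2.INTER_CUBIC))
im=cv2.imread('pics/scene0.png')[140:320,190:380]; cv2.imwrite('pics/scene0c.png',cv2.resize(im,None,fx=3.3,fy=3.3,interpolation=cv2.INTER_CUBIC))
E
```

```text
scene [[431.68276821 164.13721714]
 [297.70340301 232.72909818]]
top [[269.57726631 401.52485839]
 [265.18661859 230.86860826]]
```

View pics/top0c.png

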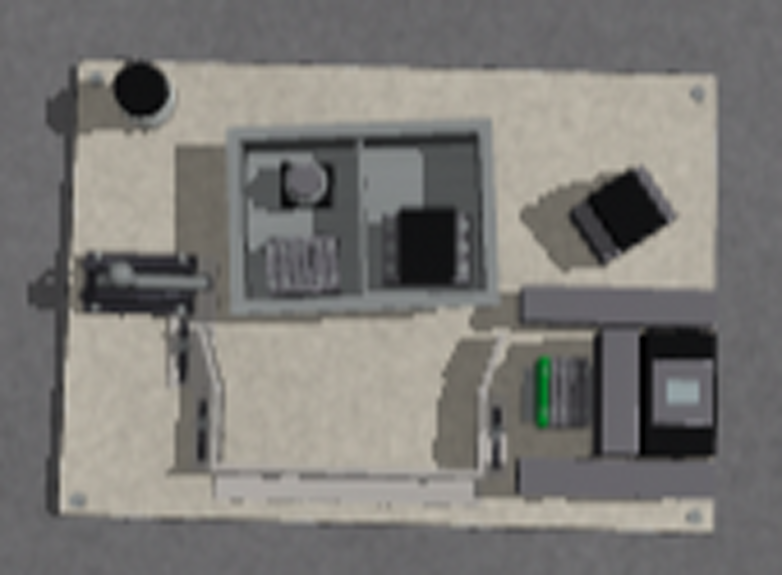

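View pics/scene0c.png

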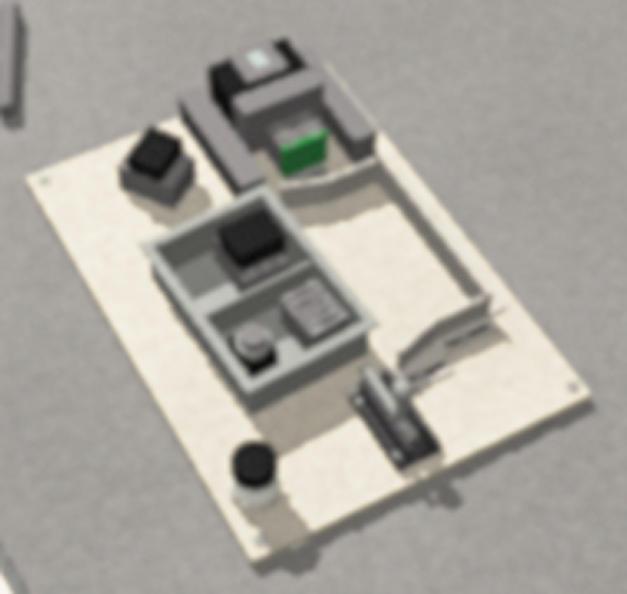

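```bash
cat > fit.py <<'E'
from h import *
from scipy.optimize import least_squares
def un(p,f,o): return (np.array(p,float)+.5)/f-.5+np.array(o)
def T(q,P,z): # planar
    c,s=np.cos(q[2]),np.sin(q[2]); P=np.array(P)
    return np.c_[P@np.array([[c,s],[-s,c]])+q[:2],np.full(len(P),z)]
t=cam('top'); sc=cam('scene')
def fit(sets,P0,q0):
    def f(q): return np.concatenate([(proj(c,T(q,P,z))-uv).ravel() for c,uv,P,z in sets])
    r=least_squares(f,q0,loss='soft_l1'); print(np.round(r.x,4),'res',np.round(r.fun,1)); return r.x
if __name__=='__main__':
    uv=un([(78,62),(716,75),(713,530),(60,513)],4.6,(195,155))
    B=[[.21,.19],[.21,-.24],[-.095,-.24],[-.095,.19]]
    us=un([(27,178),(253,553),(590,393)],3.3,(190,140)); Bs=[B[1],B[0],B[3]]
    b1=fit([(t,uv,B,.012)],0,[.4,0,0]); b2=fit([(sc,us,Bs,.012)],0,[.4,0,0]); b=fit([(t,uv,B,.012),(sc,us,Bs,.012)],0,b1)
    L=[[.061,.086],[.061,-.086],[-.061,-.086],[-.061,.086]]
    uv=un([(229,130),(493,120),(497,300),(233,310)],4.6,(195,155))
    us=un([(145,247),(250,392),(376,323),(264,187)],3.3,(190,140)); 
    Ls=[L[1],L[0],L[3],L[2]]
    a=fit([(t,uv,L,.057)],0,[.5,0,0]); fit([(sc,us,Ls,.057)],0,[.5,0,0]); q=fit([(t,uv,L,.057),(sc,us,Ls,.057)],0,a)
    for bb,qq in((b1,a),(b,q)):
        d=qq[:2]-bb[:2];c,s=np.cos(bb[2]),np.sin(bb[2]); print('tray in board',c*d[0]+s*d[1],-s*d[0]+c*d[1],qq[2]-bb[2])
    # joint
    print(T(b,[[.05,.15],[.06,0],[.21,0]],0)[:,:2])
E
python3 fit.py
```

```text
[ 0.481  -0.0176 -0.0531] res [-0.1 -0.6  0.1 -0.3  0.5  0.3 -0.5  0.5]
[ 0.4763 -0.0191 -0.0601] res [-0.3 -1.2 -0.4  1.5  0.8 -0.6]
[ 0.4795 -0.0179 -0.0534] res [ 0.1 -0.1  0.3  0.2  0.6  0.8 -0.4  1.  -1.4  0.  -0.5  2.8  0.4 -0.1]
[ 0.5825 -0.0287  0.002 ] res [-0.4 -1.   0.  -0.7  0.8  1.  -0.3  0.6]
[ 0.5792 -0.0268  0.0125] res [-2.1 -0.3 -0.2  0.6  1.7  0.1  0.2 -0.6]
[ 0.5807 -0.0279  0.0072] res [-0.7 -0.3 -0.3 -0.2  0.6  1.4 -0.5  1.4 -2.7 -0.5 -1.2  0.5  0.9  0.2
 -0.2 -0.7]
tray in board 0.10190784640042404 -0.005702844554426806 0.05502797125804267
tray in board 0.10159980378952264 -0.004574125299279714 0.06056721644003923
[[ 0.53742727  0.1291795 ]
 [ 0.53941283 -0.02114035]
 [ 0.68919933 -0.02914056]]
```

```bash
python3 -m handwheel '{"hand":[94,94,94,94,94],"translation":[[-30,-15,0],[-66,-34,0],[-103,-54,0],[-139,-73,0],[-176,-92,0]],"yaw":[-4,-8,-12,-16,-19.6]}'
```

```text
t: 0.57
position: [0.3395, 0.3529, 0.1743]
orientation: [-3.141, -0.0, 3.092]
force: [1.6, 1.3, -0.5]
grip_width: 0.0941
```

```bash
python3 -m handwheel '{"hand":[94,94,94,94,94],"translation":[[-28,-29,0],[-56,-58,0],[-84,-88,0],[-112,-117,0],[-140,-146,0]],"yaw":[0,0,0,0,0]}'; python3 -m handwheel '{"hand":[94,94,94,94,94],"translation":[[-28,-29,0],[-56,-58,0],[-84,-88,0],[-112,-117,0],[-140,-146,0]],"yaw":[0,0,0,0,0]}'; python3 -m handwheel '{"hand":[94,94,94,94,94],"translation":[[-28,-29,0],[-50,-58,0],[-64,-74,0],[-64,-74,0],[-64,-74,0]],"yaw":[0,0,0,0,0]}'
python3 - <<'E'
from h import *
s=arm.sense();im=eyes.read_camera('wrist'); cv2.imwrite('pics/w1.png',im[:,:,::-1]);print(s)
E
```

```text
t: 0.98
position: [0.473, 0.1982, 0.1744]
orientation: [-3.141, -0.0, 3.092]
force: [0.8, 0.5, -0.6]
grip_width: 0.0939
t: 1.4
position: [0.6065, 0.0436, 0.1742]
orientation: [-3.141, -0.001, 3.092]
force: [0.6, 0.1, 0.2]
grip_width: 0.0941
t: 1.82
position: [0.6666, -0.0343, 0.1732]
orientation: [-3.141, -0.002, 3.09]
force: [-0.8, -0.1, 0.3]
grip_width: 0.0939
{'t': 1.8167, 'joint_pos': array([-1.05875054e-01,  5.72588097e-01,  1.13881163e+00, -7.97007895e-04,
        1.43238914e+00, -1.62511228e+00]), 'dq': array([ 0.03433582, -0.03132751,  0.02992321,  0.00208847, -0.00339523,
        0.0069095 ]), 'effort': array([ -2.65060365, -67.8656745 , -37.74378061,  -0.14698714,
         0.11525982,  -0.18281484]), 'position': array([ 0.66663623, -0.03427817,  0.17319728]), 'orientation': array([-3.14092391e+00, -2.23586667e-03,  3.09014363e+00]), 'force': array([-0.77441296, -0.13225681,  0.33059601]), 'torque': array([ 0.02932044, -0.0562525 ,  0.01572148]), 'grip_width': 0.09392279065473488}
```

View pics/w1.png

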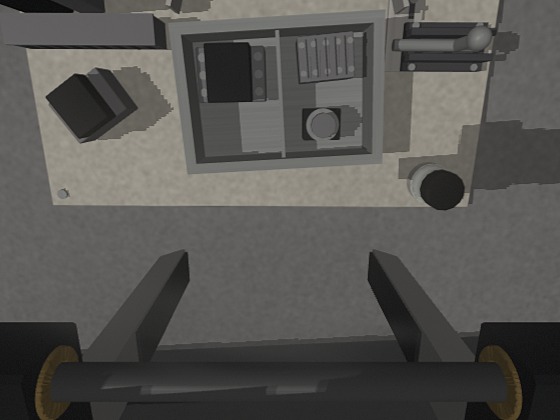

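```bash
python3 - <<'E'
from fit import *
s=dict(position=[0.66663623, -0.03427817,  0.17319728],orientation=[-3.14092391e+00, -2.23586667e-03,  3.09014363e+00])
w=cam('wrist',s)
print('tcp px',proj(w,[s['position']]))
P=ray(w,[(190,174),(382,162),(167,22),(385,10)],.057);print(P, np.linalg.norm(P[0]-P[1]),np.linalg.norm(P[1]-P[3]))
Q=ray(w,[(53,204),(470,207)],.012);print(Q,np.linalg.norm(Q[0]-Q[1]))
uvb=un([(78,62),(716,75),(713,530),(60,513)],4.6,(195,155))
B=[[.21,.19],[.21,-.24],[-.095,-.24],[-.095,.19]]
b=fit([(t,uvb,B,.012),(w,np.array([(470,207),(53,204)]),B[:2],.012)],0,[.48,-.018,-.05])
L=[[.061,.086],[.061,-.086],[-.061,-.086],[-.061,.086]]
q=fit([(w,np.array([(382,162),(190,174),(167,22),(385,10)]),L,.057)],0,[.58,-.03,0])
print(T(q,[[.061,0],[.061,.05],[.061,-.05]],0),T(b,[[.21,0],[.06,0],[.055,.153]],0))
d=q[:2]-b[:2];c,s_=np.cos(b[2]),np.sin(b[2]); print('tray in board',c*d[0]+s_*d[1],-s_*d[0]+c*d[1],q[2]-b[2])
# knob
k=ray(w,[(479,40)],.07); print('knob',k, proj(w,T(b,[[.062,.153]],.07)))
E
```

```text
tcp px [[278.62239414 243.91375585]]
[[ 0.64214819 -0.11147885  0.057     ]
 [ 0.64027262  0.05819635  0.057     ]
 [ 0.51955897 -0.11519845  0.057     ]
 [ 0.51992505  0.05731792  0.057     ]] 0.16968557106421198 0.1203507729318026
[[ 0.67411021 -0.26757873  0.012     ]
 [ 0.69971133  0.16261412  0.012     ]] 0.4309539460185798
[ 0.479  -0.016  -0.0571] res [-0.3 -0.2 -0.1  0.6 -0.1  1.3 -1.2  0.9 -0.8 -0.1  0.2  0.8]
[ 0.5804 -0.0282  0.0074] res [ 0.1  0.5 -2.5 -0.   0.8  0.6  0.1 -1.7]
[[ 0.64138397 -0.02770993  0.        ]
 [ 0.64101168  0.02228869  0.        ]
 [ 0.64175627 -0.07770854  0.        ]] [[ 0.68870528 -0.02794832  0.        ]
 [ 0.5389495  -0.01939231  0.        ]
 [ 0.54268477  0.13364379  0.        ]]
tray in board 0.10186904963947499 -0.006394011387432997 0.06451697168452068
knob [[0.54710434 0.12688599 0.07      ]] [[486.94031809  43.14731799]]
```

```bash
python3 -m handwheel '{"hand":[94,94,94,94,94],"translation":[[0,4,35],[0,4,70],[0,4,100],[0,4,125],[0,4,141]],"yaw":[0,0,0,0,0]}'; python3 -m handwheel '{"hand":[94,94],"translation":[[0,0,0],[0,0,0]],"yaw":[0,0]}'
python3 - <<'E'
from h import *
s=arm.sense();im=eyes.read_camera('wrist'); cv2.imwrite('pics/w2.png',im[:,:,::-1]);print(s['position'],s['orientation'],s['force'])
E
```

```text
t: 2.28
position: [0.6646, -0.0277, 0.03]
orientation: [-3.141, -0.005, 3.093]
force: [-0.6, 0.5, 0.1]
grip_width: 0.0946
t: 2.45
position: [0.6637, -0.0263, 0.0298]
orientation: [-3.141, -0.007, 3.094]
force: [-0.3, 0.5, 1.0]
grip_width: 0.094
[ 0.66369007 -0.02630968  0.02976996] [-3.1414291  -0.00658454  3.09449361] [-0.34866669  0.47849486  1.02840498]
```

View pics/w2.png

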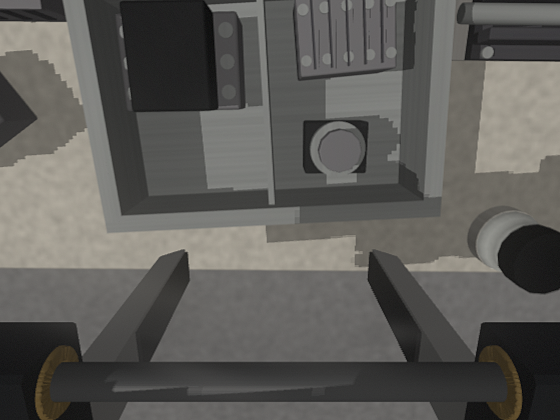

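```bash
python3 -m handwheel '{"hand":[94,94,94,94,94],"translation":[[3,0,-2],[6,0,-2],[8,0,-2],[10,0,-2],[11,0,-2]],"yaw":[0.2,0.4,0.5,0.5,0.5]}'; python3 -m handwheel '{"hand":[94,94,94,94],"translation":[[1,0,0],[2,0,0],[3,0,0],[4,0,0]],"yaw":[0,0,0,0]}'; python3 -m handwheel '{"hand":[94,94,94],"translation":[[1,0,0],[2,0,0],[3,0,0]],"yaw":[0,0,0]}'
```

```text
t: 2.92
position: [0.6535, -0.0262, 0.0336]
orientation: [-3.141, -0.004, 3.085]
force: [-0.0, -0.9, 0.2]
grip_width: 0.0942
t: 3.25
position: [0.6494, -0.026, 0.0336]
orientation: [-3.141, -0.004, 3.085]
force: [0.6, 0.8, 0.2]
grip_width: 0.0939
t: 3.5
position: [0.6463, -0.0258, 0.0336]
orientation: [-3.141, -0.004, 3.085]
force: [0.7, 0.1, 0.3]
grip_width: 0.0942
```

```bash
python3 -m handwheel '{"hand":[94,94,94],"translation":[[1,0,0],[2,0,0],[3,0,0]],"yaw":[0,0,0]}';  python3 -m handwheel '{"hand":[94,94,94],"translation":[[1,0,0],[2,0,0],[3,0,0]],"yaw":[0,0,0]}'; python3 -m handwheel '{"hand":[94,94,94],"translation":[[1,0,0],[2,0,0],[3,0,0]],"yaw":[0,0,0]}'
python3 - <<'E'
from h import *
s=arm.sense();im=eyes.read_camera('wrist'); cv2.imwrite('pics/w3.png',im[:,:,::-1]);print(s['position'],s['orientation'],s['force'])
E
```

```text
t: 3.75
position: [0.6432, -0.0256, 0.0336]
orientation: [-3.141, -0.004, 3.085]
force: [-0.4, 0.3, 0.4]
grip_width: 0.0937
t: 4.0
position: [0.6401, -0.0254, 0.0336]
orientation: [-3.141, -0.004, 3.085]
force: [0.3, -0.2, 0.1]
grip_width: 0.0937
t: 4.25
position: [0.637, -0.0253, 0.0336]
orientation: [-3.141, -0.004, 3.085]
force: [0.6, 0.1, -0.0]
grip_width: 0.0942
[ 0.63699483 -0.02528189  0.03363286] [-3.14121674 -0.00376312  3.08540623] [ 0.61754476  0.08869623 -0.00097584]
```

View pics/w3.png

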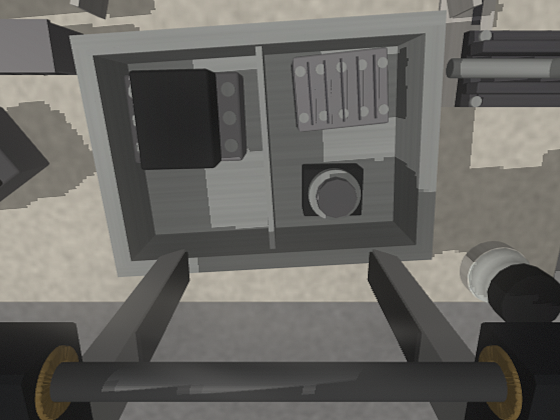

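```bash
python3 - <<'E'
from fit import *
s=dict(position=[ 0.63699483,-0.02528189,0.03363286],orientation=[-3.14121674,-0.00376312,3.08540623])
w=cam('wrist',s); R=Ro.from_euler('xyz',s['orientation']).as_matrix()
print(ray(w,[(118,276),(430,258),(72,38),(446,12)],.057))
for X in [(-8,47,0),(8,47,0),(-8,-47,0),(8,-47,0),(8,59,0),(-8,47,-23),(8,47,-23),(8,-47,-23),(8,47,-60),(-8,47,-60)]:
    print(X,proj(w,[np.array(s['position'])+R@(np.array(X)/1000)]))
E
```

```text
[[ 0.64167224 -0.11419759  0.057     ]
 [ 0.64065769  0.05679121  0.057     ]
 [ 0.52120786 -0.11398529  0.057     ]
 [ 0.52008326  0.05702953  0.057     ]]
(-8, 47, 0) [[355.69228615 256.09094068]]
(8, 47, 0) [[357.27024222 231.36431642]]
(-8, -47, 0) [[201.52602742 256.21321068]]
(8, -47, 0) [[199.9452272 231.4804273]]
(8, 59, 0) [[377.34635345 231.34949961]]
(-8, 47, -23) [[364.04544374 272.89180342]]
(8, 47, -23) [[365.98616132 245.83784136]]
(8, -47, -23) [[191.42018004 245.97230691]]
(8, 47, -60) [[384.87262342 277.20041796]]
(-8, 47, -60) [[382.0206329  309.04563895]]
```

```bash
python3 - <<'E'
from h import *
im=cv2.imread('pics/w3.png')[230:420,60:500]; cv2.imwrite('pics/w3c.png',cv2.resize(im,None,fx=1.8,fy=1.8,interpolation=cv2.INTER_CUBIC))
im=eyes.read_camera('scene')[:,:,::-1]; cv2.imwrite('pics/s3.png',im); im=im[80:330,130:400];cv2.imwrite('pics/s3c.png',cv2.resize(im,None,fx=2.4,fy=2.4,interpolation=cv2.INTER_CUBIC))
E
```

```text
(no output)
```

View pics/w3c.png

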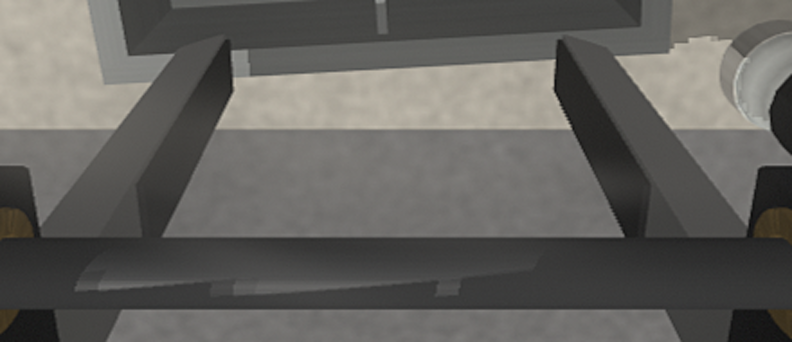

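View pics/s3c.png

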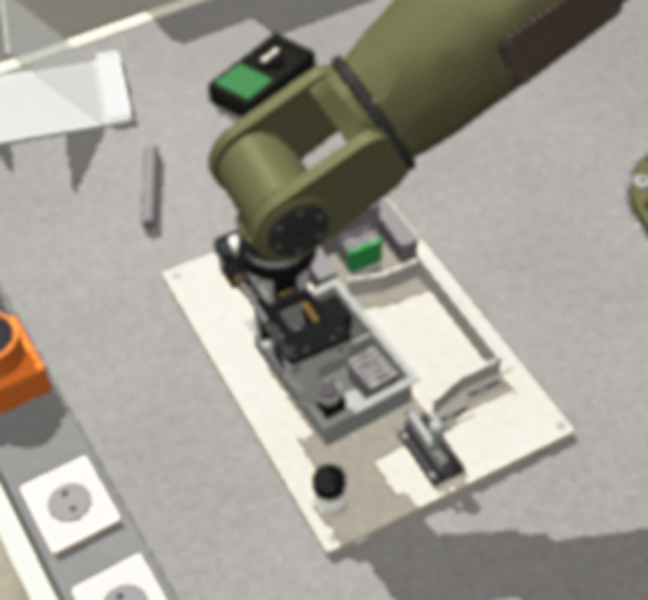

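```bash
python3 -m handwheel '{"hand":[94,94,94,94,94],"translation":[[-12,0,-3],[-25,0,-3],[-25,0,-3],[-25,0,10],[-25,0,20]],"yaw":[0,0,0,0,0]}'; python3 -m handwheel '{"hand":[94,94,94,94],"translation":[[0,0,4],[0,0,8],[0,0,11],[0,0,11]],"yaw":[0,0,0,0]}'
python3 - <<'E'
from h import *
s=arm.sense();im=eyes.read_camera('wrist'); cv2.imwrite('pics/w4.png',im[:,:,::-1]);print(s['position'],s['orientation'],s['force'])
E
```

```text
t: 4.77
position: [0.6611, -0.0266, 0.0121]
orientation: [-3.141, -0.004, 3.085]
force: [0.3, -0.1, -0.8]
grip_width: 0.0942
t: 5.1
position: [0.6607, -0.0266, 0.0004]
orientation: [-3.141, -0.005, 3.085]
force: [0.2, 0.3, -0.6]
grip_width: 0.0938
[ 6.60658482e-01 -2.65904110e-02  4.20402953e-04] [-3.14125457 -0.00532409  3.08542561] [ 0.20252696  0.3092009  -0.56341403]
```

View pics/w4.png

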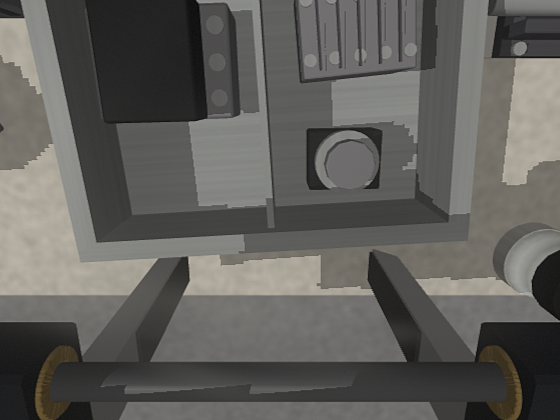

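```bash
python3 -m handwheel '{"hand":[94,94,94,94],"translation":[[2.5,0,0],[5,0,0],[7,0,0],[8,0,0]],"yaw":[0,0,0,0]}'; python3 -m handwheel '{"hand":[94,94,94],"translation":[[1,0,0],[2,0,0],[3,0,0]],"yaw":[0,0,0]}';python3 -m handwheel '{"hand":[94,94,94],"translation":[[1,0,0],[2,0,0],[3,0,0]],"yaw":[0,0,0]}';python3 -m handwheel '{"hand":[94,94,94],"translation":[[1,0,0],[2,0,0],[3,0,0]],"yaw":[0,0,0]}'
```

```text
t: 5.48
position: [0.653, -0.0263, 0.0014]
orientation: [-3.141, -0.004, 3.086]
force: [2.3, -0.4, -1.5]
grip_width: 0.0939
t: 5.73
position: [0.6501, -0.0262, 0.0016]
orientation: [-3.141, -0.003, 3.086]
force: [1.5, -0.7, 0.6]
grip_width: 0.0935
t: 5.98
position: [0.6471, -0.0261, 0.0017]
orientation: [-3.141, -0.003, 3.086]
force: [1.8, -1.3, -0.4]
grip_width: 0.094
t: 6.23
position: [0.644, -0.0259, 0.0017]
orientation: [-3.141, -0.003, 3.086]
force: [1.7, -0.3, -0.0]
grip_width: 0.0938
```

```bash
python3 -m handwheel '{"hand":[94,94,94,94],"translation":[[1.5,0,0],[3,0,0],[4.5,0,0],[6,0,0]],"yaw":[0,0,0,0]}'
python3 - <<'E'
from h import *
s=arm.sense();im=eyes.read_camera('wrist'); cv2.imwrite('pics/w5.png',im[:,:,::-1]);print(s['position'],s['orientation'],s['force'])
E
```

```text
t: 6.57
position: [0.6378, -0.0254, 0.0017]
orientation: [-3.141, -0.003, 3.086]
force: [1.9, 0.2, 0.7]
grip_width: 0.0937
[ 0.63784754 -0.02544777  0.00173082] [-3.14093792e+00 -2.88886207e-03  3.08557308e+00] [1.85650809 0.19057088 0.69734239]
```

View pics/w5.png

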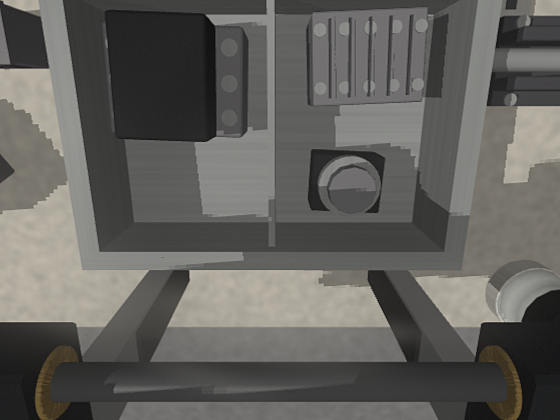

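```bash
python3 -m handwheel '{"hand":[94,94,94,94,94],"translation":[[2.5,0.5,0],[5,1,0],[7.5,1.5,0],[10,2,0],[12.5,2.3,0]],"yaw":[0,0,0,0,0]}'; python3 -m handwheel '{"hand":[94,94,94,94,94],"translation":[[2.5,0,0],[5,0,0],[7.5,0,0],[10,0,0],[12.5,0,0]],"yaw":[0,0,0,0,0]}'
python3 - <<'E'
from h import *
s=arm.sense();im=eyes.read_camera('wrist'); cv2.imwrite('pics/w6.png',im[:,:,::-1]);print(s['position'],s['orientation'],s['force'])
im=eyes.read_camera('top')[155:280,195:365,::-1]; cv2.imwrite('pics/t6c.png',cv2.resize(im,None,fx=4.6,fy=4.6,interpolation=cv2.INTER_CUBIC))
E
```

```text
t: 7.03
position: [0.625, -0.0223, 0.0018]
orientation: [-3.141, -0.003, 3.086]
force: [3.1, -0.5, -0.5]
grip_width: 0.094
t: 7.45
position: [0.6122, -0.0216, 0.0018]
orientation: [-3.141, -0.003, 3.086]
force: [2.4, -0.6, -0.4]
grip_width: 0.0937
[ 0.61222339 -0.02162442  0.00177227] [-3.14095642 -0.00323162  3.08561976] [ 2.3524645  -0.60828154 -0.37632911]
```

View pics/w6.png

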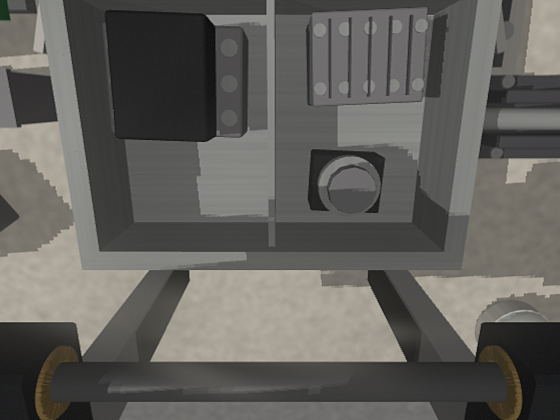

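View pics/t6c.png

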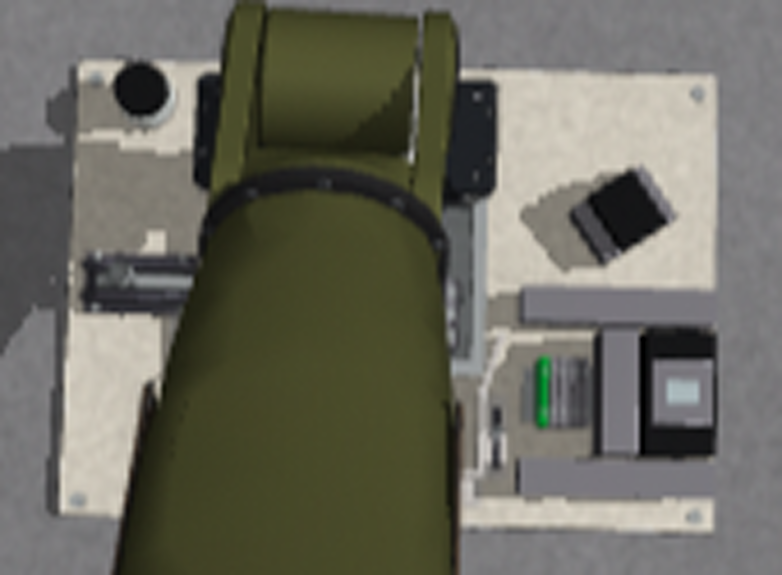

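```bash
python3 -m handwheel '{"hand":[94,94,94,94,94],"translation":[[2.5,0,0],[5,0,0],[7.5,0,0],[10,0,0],[12.5,0,0]],"yaw":[0,0,0,0,0]}'; python3 -m handwheel '{"hand":[94,94,94,94,94],"translation":[[2.5,0,0],[5,0,0],[7.5,0,0],[10,0,0],[12.5,0,0]],"yaw":[0,0,0,0,0]}'
```

```text
t: 7.97
position: [0.5992, -0.0209, 0.0018]
orientation: [-3.141, -0.004, 3.086]
force: [2.3, -0.7, -0.3]
grip_width: 0.0937
t: 8.38
position: [0.5865, -0.0202, 0.0018]
orientation: [-3.141, -0.004, 3.086]
force: [1.8, -0.2, -0.9]
grip_width: 0.0935
```

```bash
python3 -m handwheel '{"hand":[94,94,94,94,94],"translation":[[2,0,0],[4,0,0],[6,0,0],[8,0,0],[10,0,0]],"yaw":[0,0,0,0,0]}'
python3 - <<'E'
from h import *
s=arm.sense();im=eyes.read_camera('wrist'); cv2.imwrite('pics/w7.png',im[:,:,::-1]);print(s['position'],s['orientation'],s['force'])
E
```

```text
t: 8.8
position: [0.5763, -0.0196, 0.0018]
orientation: [-3.141, -0.004, 3.086]
force: [2.8, 0.8, -1.3]
grip_width: 0.0942
[ 0.57628782 -0.01960518  0.00182363] [-3.1409399  -0.00400932  3.0856479 ] [ 2.7546037   0.82349281 -1.32916581]
```

View pics/w7.png

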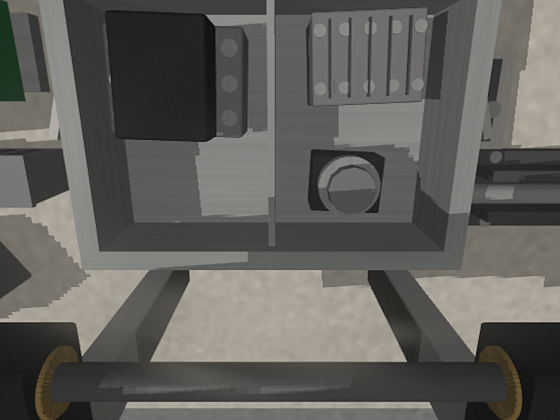

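```bash
python3 -m handwheel '{"hand":[94,94,94,94,94],"translation":[[2,0,0],[4,0,0],[6,0,0],[8,0,0],[10,0,0]],"yaw":[0,0,0,0,0]}'; python3 -m handwheel '{"hand":[94,94,94,94,94],"translation":[[1,0,0],[2,0,0],[3,0,0],[4,0,0],[5,0,0]],"yaw":[0,0,0,0,0]}'
```

```text
t: 9.27
position: [0.5658, -0.019, 0.0019]
orientation: [-3.141, -0.004, 3.086]
force: [1.8, 0.1, 0.0]
grip_width: 0.0941
t: 9.68
position: [0.5608, -0.0187, 0.0019]
orientation: [-3.141, -0.004, 3.086]
force: [1.9, -0.9, -0.6]
grip_width: 0.0938
```

```bash
python3 - <<'E'
from h import *
for n in('scene','wrist'):
    im=eyes.read_camera(n)[:,:,::-1]; cv2.imwrite(f'pics/{n}8.png',im)
im=cv2.imread('pics/scene8.png')[150:310,230:390];cv2.imwrite('pics/s8c.png',cv2.resize(im,None,fx=3.7,fy=3.7,interpolation=cv2.INTER_CUBIC))
E
```

```text
(no output)
```

View pics/s8c.png

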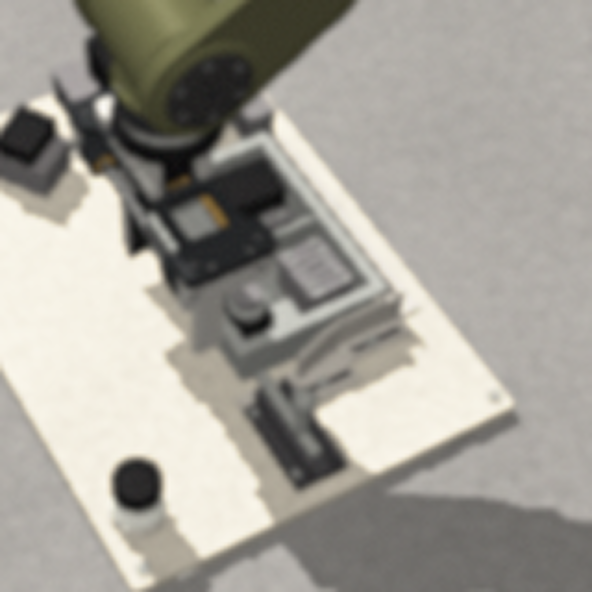

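View pics/wrist8.png

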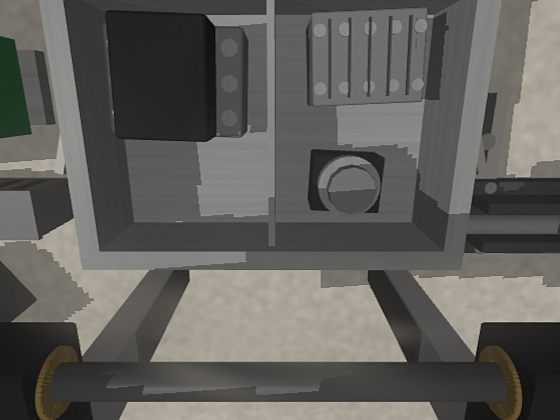

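```bash
python3 - <<'E'
from h import *
s=arm.sense(); w=cam('wrist',s); R=Ro.from_euler('xyz',s['orientation']).as_matrix()
for uv,z in [((520,215),.034),((520,234),.034),((250,269),.057),((480,180),.014),((480,252),.014)]:
    P=ray(w,[uv],z)[0]; print(uv,P,(R.T@(P-s['position']))*1000)
E
```

```text
(520, 215) [0.53937459 0.10329924 0.034     ] [ 28.15498154 120.63603497 -32.05889593]
(520, 234) [0.54954891 0.10456601 0.034     ] [ 18.06759427 122.4701325  -32.10645862]
(250, 269) [ 0.55043905 -0.03129952  0.057     ] [  9.68186102 -13.14715225 -55.06005437]
(480, 180) [0.52504797 0.09238351 0.014     ] [ 41.75615235 108.94831242 -11.98875858]
(480, 252) [0.56730698 0.09639084 0.014     ] [ -0.21194555 115.31401435 -12.1858459 ]
```

```bash
python3 -m handwheel '{"hand":[94,94,94,94,94],"translation":[[1.5,0,0],[3,0,0],[4.5,0,0],[6,0,0],[7,0,0]],"yaw":[0,0,0,0,0]}'; python3 -m handwheel '{"hand":[94,94,94,94,94],"translation":[[0.5,0,0],[1,0,0],[1.5,0,0],[2,0,0],[2.5,0,0]],"yaw":[0,0,0,0,0]}'
```

```text
t: 10.2
position: [0.5534, -0.0183, 0.0019]
orientation: [-3.141, -0.005, 3.086]
force: [1.9, -0.4, -1.4]
grip_width: 0.0938
t: 10.62
position: [0.5509, -0.0182, 0.0019]
orientation: [-3.141, -0.005, 3.086]
force: [2.5, -0.3, -0.2]
grip_width: 0.0945
```

```bash
python3 -m handwheel '{"hand":[94,94,94],"translation":[[0.5,0,0],[1,0,0],[1.5,0,0]],"yaw":[0,0,0]}';python3 -m handwheel '{"hand":[94,94],"translation":[[0.5,0,0],[1,0,0]],"yaw":[0,0]}'
```

```text
t: 10.87
position: [0.5494, -0.0181, 0.002]
orientation: [-3.141, -0.005, 3.086]
force: [1.5, 0.1, -0.7]
grip_width: 0.0941
t: 11.03
position: [0.5483, -0.018, 0.002]
orientation: [-3.141, -0.005, 3.086]
force: [2.2, -0.8, -0.9]
grip_width: 0.0939
```

```bash
python3 -m handwheel '{"hand":[94,94],"translation":[[0.5,0,0],[1,0,0]],"yaw":[0,0]}';python3 -m handwheel '{"hand":[94,94],"translation":[[0.5,0,0],[1,0,0]],"yaw":[0,0]}'
```

```text
t: 11.2
position: [0.5472, -0.018, 0.0019]
orientation: [-3.141, -0.005, 3.086]
force: [2.0, -0.1, -0.4]
grip_width: 0.0939
t: 11.37
position: [0.5462, -0.0179, 0.0019]
orientation: [-3.141, -0.005, 3.086]
force: [1.4, -0.1, -0.5]
grip_width: 0.0937
```

```bash
python3 -m handwheel '{"hand":[94,94],"translation":[[0.5,0,0],[1,0,0]],"yaw":[0,0]}'
```

```text
t: 11.53
position: [0.546, -0.0179, 0.0022]
orientation: [-3.141, -0.002, 3.086]
force: [9.4, -0.3, -2.5]
grip_width: 0.0938
```

```bash
python3 -m handwheel '{"hand":[94,94],"translation":[[0.5,0,0],[1,0,0]],"yaw":[0,0]}'
```

```text
t: 11.7
position: [0.5462, -0.0179, 0.0026]
orientation: [-3.141, 0.0, 3.085]
force: [10.5, -0.1, -3.5]
grip_width: 0.0936
```

```bash
python3 - <<'E'
from h import *
s=arm.sense(); print(s['force'],s['torque'],s['position'])
for n in('scene','wrist'):
    im=eyes.read_camera(n)[:,:,::-1]; cv2.imwrite(f'pics/{n}9.png',im)
im=cv2.imread('pics/scene9.png')[150:310,230:390];cv2.imwrite('pics/s9c.png',cv2.resize(im,None,fx=3.7,fy=3.7,interpolation=cv2.INTER_CUBIC))
E
```

```text
[10.54485001 -0.09015136 -3.51631551] [-0.00192661 -1.83843865  0.01306704] [ 0.54615118 -0.01794722  0.00256857]
```

View pics/s9c.png

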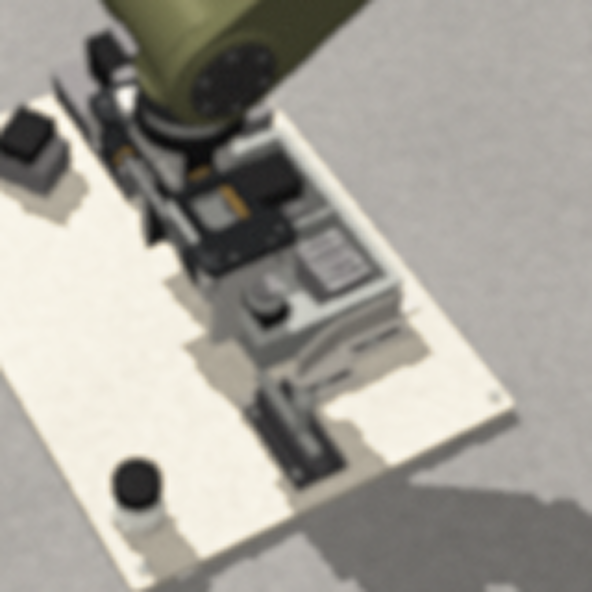

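View pics/wrist9.png

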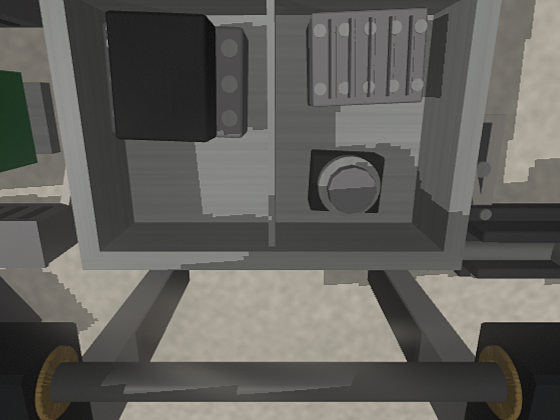

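```bash
python3 -m handwheel '{"hand":[94,94,94,94,94],"translation":[[-3,0,0],[-8,0,0],[-9,0,-25],[-9,0,-65],[-9,0,-105]],"yaw":[0,0,0,0,0]}'; python3 -m handwheel '{"hand":[94,94],"translation":[[0,0,-10],[0,0,-10]],"yaw":[0,0]}'
python3 - <<'E'
from h import *
s=arm.sense();im=eyes.read_camera('wrist'); cv2.imwrite('pics/w10.png',im[:,:,::-1]);print(s['position'],s['orientation'],s['force'])
E
```

```text
t: 12.22
position: [0.5542, -0.0183, 0.108]
orientation: [-3.141, -0.003, 3.085]
force: [-0.5, 0.4, 1.4]
grip_width: 0.0939
t: 12.38
position: [0.5558, -0.0184, 0.1215]
orientation: [-3.141, 0.002, 3.085]
force: [0.4, 0.2, -0.1]
grip_width: 0.0942
[ 0.55579208 -0.01843209  0.12154704] [-3.14081695e+00  1.98556562e-03  3.08547241e+00] [ 0.42770626  0.20424173 -0.09899664]
```

View pics/w10.png

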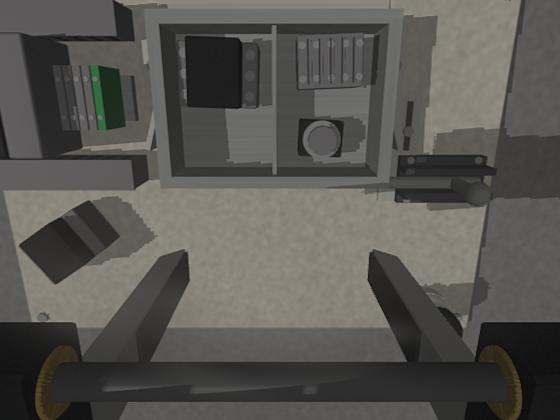

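```bash
python3 - <<'E'
from fit import *
s=dict(position=[ .55579208,-.01843209,.12154704],orientation=[-3.14081695,1.98556562e-03,3.08547241])
w=cam('wrist',s); R=Ro.from_euler('xyz',s['orientation']).as_matrix()
for uv,z in [((478,193),.070),((160,187),.057),((391,187),.057),((146,10),.057),((403,8),.057)]:
    P=ray(w,[uv],z)[0]; print(uv,P,(R.T@(P-s['position']))*1000)
L=[[.061,.086],[.061,-.086],[-.061,-.086],[-.061,.086]]
q=fit([(w,np.array([(391,187),(160,187),(146,10),(403,8)]),L,.057)],0,[.48,-.02,-.05])
for b in ([.479,-.016,-.0571],[.4795,-.0179,-.0534]):
    d=q[:2]-b[:2];c,s_=np.cos(b[2]),np.sin(b[2]); print('tray in board',c*d[0]+s_*d[1],-s_*d[0]+c*d[1],q[2]-b[2])
E
```

```text
(478, 193) [0.5451903  0.12630311 0.07      ] [ 18.80571627 143.95259106  51.39815251]
(160, 187) [ 0.53058996 -0.10644182  0.057     ] [ 20.3540279  -89.23471188  64.57599203]
(391, 187) [0.54043707 0.06735403 0.057     ] [20.27076761 84.83980313 64.4411271 ]
(146, 10) [ 0.4109648 -0.0980155  0.057    ] [140.26326838 -87.53171525  64.33658296]
(403, 8) [0.41936932 0.07159614 0.057     ] [141.38562875  82.28425914  64.20262755]
[ 0.4757 -0.0164 -0.0512] res [-1.4  0.8  1.7  2.  -1.9 -0.9  1.5 -0.5]
tray in board -0.0033096095249149013 -0.0006001378577388135 0.005885744028572837
tray in board -0.003912506442053698 0.001282716126809159 0.002185744028572842
```

```bash
python3 -m handwheel '{"hand":[0,0,0,0,0],"translation":[[4,38,0],[8,76,0],[12,114,0],[16,150,0],[19,178,0]],"yaw":[0,0,0,0,0]}'; python3 -m handwheel '{"hand":[0,0,0,0,0],"translation":[[0,0,5],[0,0,15],[0,0,25],[0,0,25],[0,0,25]],"yaw":[0,0,0,0,0]}'
python3 - <<'E'
from h import *
s=arm.sense();im=eyes.read_camera('wrist'); cv2.imwrite('pics/w11.png',im[:,:,::-1]);print(s['position'],s['orientation'],s['force'])
im=eyes.read_camera('scene')[150:310,230:390,::-1];cv2.imwrite('pics/s11c.png',cv2.resize(im,None,fx=3.7,fy=3.7,interpolation=cv2.INTER_CUBIC))
E
```

```text
t: 12.85
position: [0.5445, 0.1628, 0.1169]
orientation: [-3.14, -0.004, 3.086]
force: [0.6, -0.0, 0.1]
grip_width: 0.0642
t: 13.27
position: [0.544, 0.1614, 0.0907]
orientation: [-3.14, -0.007, 3.085]
force: [-0.3, -0.2, -0.2]
grip_width: 0.0307
[0.54404303 0.16143433 0.0906907 ] [-3.13953482 -0.0065196   3.08474922] [-0.33412391 -0.16694742 -0.16540383]
```

View pics/w11.png

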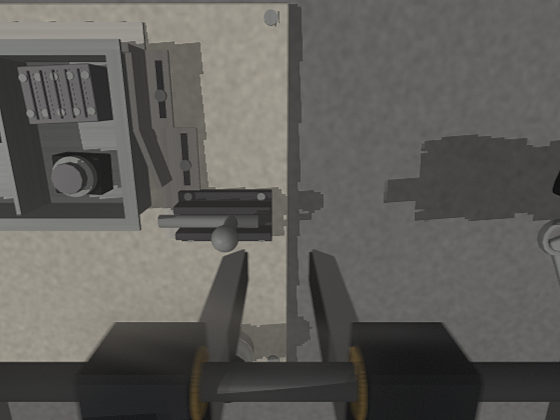

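View pics/s11c.png

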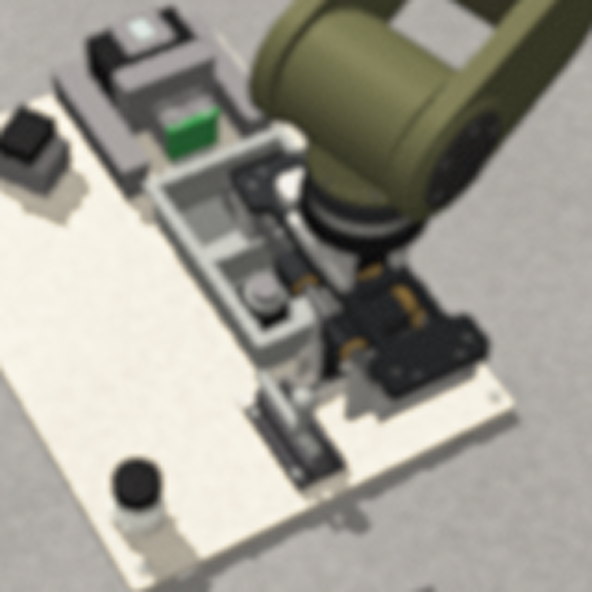

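```bash
python3 -m handwheel '{"hand":[0,0,0,0,0],"translation":[[0,0,0],[0,0,0],[0,0,0],[0,0,0],[0,0,0]],"yaw":[0,0,0,0,0]}'
python3 - <<'E'
from h import *
s=arm.sense();im=eyes.read_camera('wrist'); cv2.imwrite('pics/w12.png',im[:,:,::-1]);print(s['position'],s['orientation'],s['force'],s['grip_width'])
w=cam('wrist',s); R=Ro.from_euler('xyz',s['orientation']).as_matrix()
P=ray(w,[(224,240)],.07)[0]; print(P,(R.T@(P-s['position']))*1000)
E
```

```text
t: 13.78
position: [0.5447, 0.1618, 0.0921]
orientation: [-3.14, -0.004, 3.085]
force: [-0.1, 0.2, -0.1]
grip_width: 0.0005
[0.54468425 0.1618411  0.09213661] [-3.14025371 -0.00415773  3.08500225] [-0.10160943  0.21007829 -0.13806098] 0.0005046114291970727
[0.54852659 0.12526412 0.07      ] [ -5.99698535 -36.27146546  22.16045469]
```

View pics/w12.png

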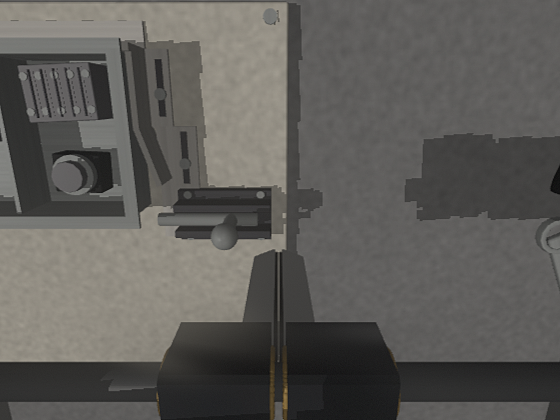

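```bash
python3 - <<'E'
from h import *
im=cv2.imread('pics/w12.png')[200:340,190:370]; cv2.imwrite('pics/w12c.png',cv2.resize(im,None,fx=4.2,fy=4.2,interpolation=cv2.INTER_CUBIC))
E
```

```text
(no output)
```

View pics/w12c.png

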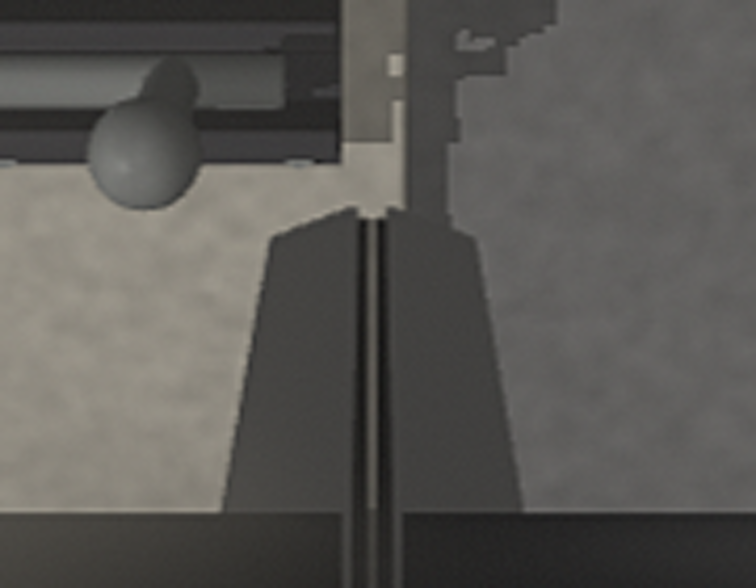

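```bash
python3 -m handwheel '{"hand":[0,0,0,0,0],"translation":[[-1,0,10],[-2,0,20],[-3,0,30],[-3,0,40],[-3,0,42]],"yaw":[0,0,0,0,0]}'; python3 -m handwheel '{"hand":[0],"translation":[[0,0,0]],"yaw":[0]}'
python3 - <<'E'
from h import *
s=arm.sense();im=eyes.read_camera('wrist'); cv2.imwrite('pics/w13.png',im[:,:,::-1]);print(s['position'],s['orientation'],s['force'],s['grip_width'])
im=eyes.read_camera('scene')[190:310,270:390,::-1];cv2.imwrite('pics/s13c.png',cv2.resize(im,None,fx=4.9,fy=4.9,interpolation=cv2.INTER_CUBIC))
E
```

```text
t: 14.25
position: [0.5464, 0.1614, 0.0474]
orientation: [-3.139, -0.007, 3.085]
force: [0.1, 0.4, 0.3]
grip_width: 0.0003
t: 14.33
position: [0.5461, 0.1613, 0.0465]
orientation: [-3.139, -0.009, 3.085]
force: [0.2, 0.6, 0.2]
grip_width: 0.0003
[0.54609862 0.1613382  0.04649862] [-3.1389833  -0.0086937   3.08500971] [0.23762276 0.61557807 0.18712483] 0.0003316573345120826
```

View pics/w13.png

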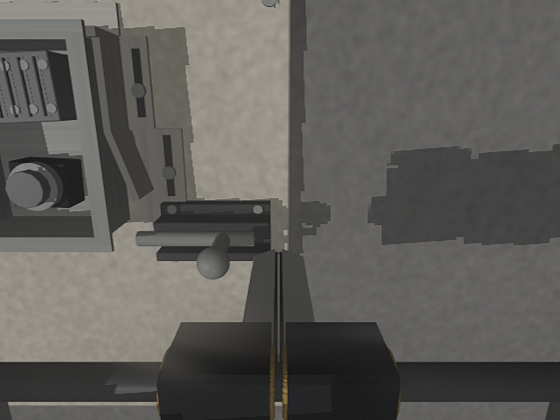

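View pics/s13c.png

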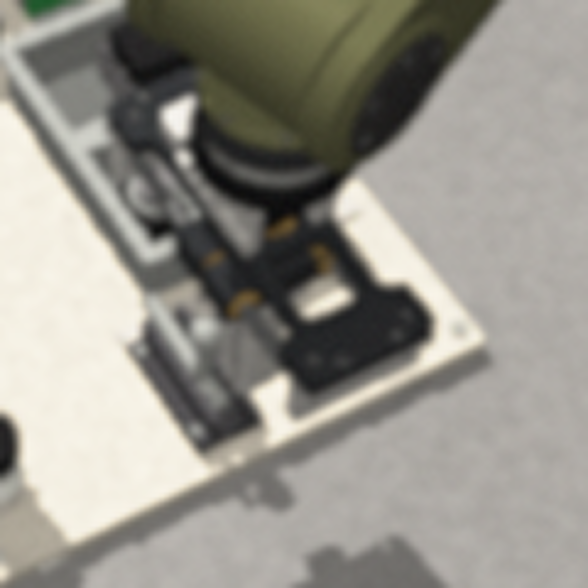

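```bash
python3 - <<'E'
from h import *
s=arm.sense()
w=cam('wrist',s); R=Ro.from_euler('xyz',s['orientation']).as_matrix()
P=ray(w,[(212,263)],.07)[0]; print(P,(R.T@(P-s['position']))*1000)
E
python3 -m handwheel '{"hand":[0,0,0,0],"translation":[[0,0,4],[0,0,8],[0,0,12],[0,0,15]],"yaw":[0,0,0,0]}'
```

```text
[0.54643278 0.12487292 0.07      ] [ -2.06631462 -36.46318849 -22.83476077]
t: 14.77
position: [0.546, 0.1613, 0.0316]
orientation: [-3.139, -0.008, 3.085]
force: [1.3, 1.1, -0.5]
grip_width: 0.0005
```

```bash
python3 -m handwheel '{"hand":[0,0,0,0,0],"translation":[[0,0,2],[0,0,4],[0,0,6],[0,0,8],[0,0,9]],"yaw":[0,0,0,0,0]}'
python3 - <<'E'
from h import *
s=arm.sense();im=eyes.read_camera('wrist'); cv2.imwrite('pics/w14.png',im[:,:,::-1]);print(s['position'],s['orientation'],s['force'])
E
```

```text
t: 15.18
position: [0.5459, 0.1613, 0.0224]
orientation: [-3.139, -0.008, 3.085]
force: [-0.1, -0.2, -0.9]
grip_width: 0.0004
[0.54588555 0.16126325 0.02236907] [-3.13904509 -0.00843215  3.08497009] [-0.05454354 -0.1953466  -0.87390913]
```

View pics/w14.png

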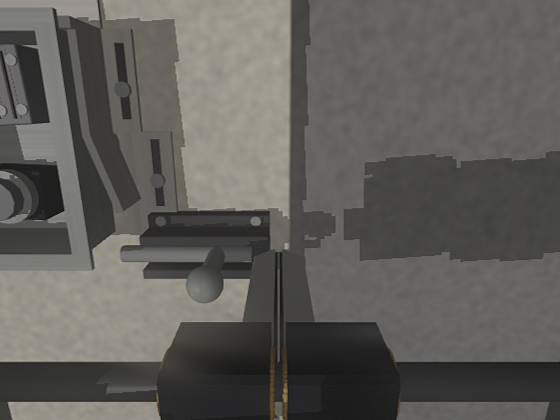

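```bash
python3 -m handwheel '{"hand":[0,0,0,0,0],"translation":[[0,-2.5,0],[0,-5,0],[0,-7.5,0],[0,-10,0],[0,-11,0]],"yaw":[0,0,0,0,0]}'; python3 -m handwheel '{"hand":[0,0,0,0,0],"translation":[[0,-1,0],[0,-2,0],[0,-3,0],[0,-4,0],[0,-5,0]],"yaw":[0,0,0,0,0]}'
```

```text
t: 15.65
position: [0.5453, 0.1498, 0.0224]
orientation: [-3.139, -0.008, 3.085]
force: [-0.4, 0.1, -0.0]
grip_width: 0.0005
t: 16.07
position: [0.545, 0.1451, 0.0225]
orientation: [-3.139, -0.008, 3.085]
force: [0.0, 3.5, -0.7]
grip_width: 0.0002
```

```bash
python3 -m handwheel '{"hand":[0,0,0],"translation":[[0,-1,0],[0,-2,0],[0,-3,0]],"yaw":[0,0,0]}'
python3 - <<'E'
from h import *
s=arm.sense();im=eyes.read_camera('wrist'); cv2.imwrite('pics/w15.png',im[:,:,::-1]);print(s['position'],s['orientation'],s['force'])
E
```

```text
t: 16.32
position: [0.5448, 0.1421, 0.0225]
orientation: [-3.14, -0.008, 3.085]
force: [0.5, 2.9, 0.7]
grip_width: 0.0004
[0.54484465 0.14211542 0.02251661] [-3.139586   -0.00819825  3.08490232] [0.53365686 2.92441518 0.6628704 ]
```

View pics/w15.png

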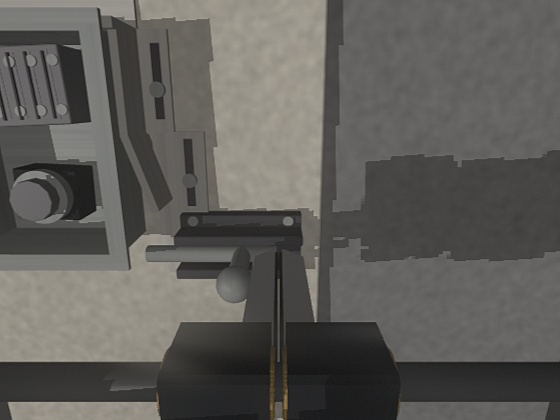

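```bash
python3 -m handwheel '{"hand":[0,0,0,0,0],"translation":[[0,-1,0],[0,-2,0],[0,-3,0],[0,-4,0],[0,-5,0]],"yaw":[0,0,0,0,0]}'; python3 -m handwheel '{"hand":[0,0,0],"translation":[[0,-1,0],[0,-2,0],[0,-3,0]],"yaw":[0,0,0]}'
```

```text
t: 16.78
position: [0.5445, 0.1368, 0.0225]
orientation: [-3.14, -0.008, 3.085]
force: [0.3, 2.4, -0.3]
grip_width: 0.0006
t: 17.03
position: [0.5444, 0.1337, 0.0225]
orientation: [-3.14, -0.008, 3.085]
force: [0.1, 2.4, -0.1]
grip_width: 0.0009
```

```bash
python3 -m handwheel '{"hand":[0,0,0],"translation":[[0,-1,0],[0,-2,0],[0,-3,0]],"yaw":[0,0,0]}'; python3 -m handwheel '{"hand":[0,0,0],"translation":[[0,-1,0],[0,-2,0],[0,-3,0]],"yaw":[0,0,0]}'
```

```text
t: 17.28
position: [0.5442, 0.1306, 0.0225]
orientation: [-3.14, -0.008, 3.085]
force: [0.6, 2.6, -0.5]
grip_width: 0.0005
t: 17.53
position: [0.544, 0.1275, 0.0225]
orientation: [-3.14, -0.008, 3.085]
force: [1.2, 3.0, 0.2]
grip_width: 0.0005
```

```bash
python3 -m handwheel '{"hand":[0,0,0,0,0],"translation":[[0,-1,0],[0,-2,0],[0,-3,0],[0,-4,0],[0,-5,0]],"yaw":[0,0,0,0,0]}'; python3 -m handwheel '{"hand":[0,0,0,0],"translation":[[0,-1,0],[0,-2,0],[0,-3,0],[0,-4,0]],"yaw":[0,0,0,0]}'
```

```text
t: 17.95
position: [0.5437, 0.1224, 0.0225]
orientation: [-3.14, -0.008, 3.085]
force: [0.2, 3.2, -0.5]
grip_width: 0.0004
t: 18.28
position: [0.5435, 0.1183, 0.0225]
orientation: [-3.14, -0.008, 3.085]
force: [-0.1, 2.7, -0.3]
grip_width: 0.0004
```

```bash
python3 -m handwheel '{"hand":[0,0],"translation":[[0,-0.5,0],[0,-1,0]],"yaw":[0,0]}';python3 -m handwheel '{"hand":[0,0],"translation":[[0,-0.5,0],[0,-1,0]],"yaw":[0,0]}'
python3 - <<'E'
from h import *
s=arm.sense();im=eyes.read_camera('wrist'); cv2.imwrite('pics/w16.png',im[:,:,::-1]);print(s['position'],s['orientation'],s['force'])
E
```

```text
t: 18.45
position: [0.5434, 0.1172, 0.0225]
orientation: [-3.139, -0.008, 3.085]
force: [-0.3, 3.9, -0.6]
grip_width: 0.0006
t: 18.62
position: [0.5434, 0.1162, 0.0225]
orientation: [-3.139, -0.008, 3.085]
force: [-0.1, 3.3, -0.3]
grip_width: 0.0004
[0.54338483 0.11621256 0.02254244] [-3.13949959 -0.00824931  3.08470146] [-0.06914182  3.2867711  -0.29679583]
```

View pics/w16.png

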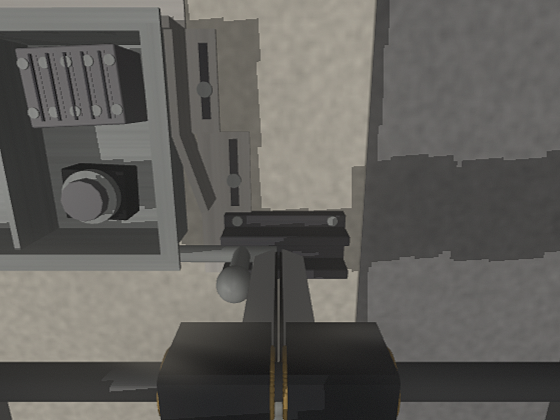

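The bolt rod now passes behind the lip (about 180,255) and the knob is still moving freely. I'm easing it on to its end.

```bash
python3 -m handwheel '{"hand":[0,0],"translation":[[0,-0.5,0],[0,-1,0]],"yaw":[0,0]}';python3 -m handwheel '{"hand":[0,0],"translation":[[0,-0.5,0],[0,-1,0]],"yaw":[0,0]}'
```

```text
t: 18.83
position: [0.5433, 0.1151, 0.0225]
orientation: [-3.139, -0.008, 3.085]
force: [-0.1, 2.9, -0.2]
grip_width: 0.0005
t: 19.0
position: [0.5432, 0.1141, 0.0225]
orientation: [-3.139, -0.008, 3.085]
force: [0.7, 2.9, 0.3]
grip_width: 0.0002
```

```bash
python3 -m handwheel '{"hand":[0,0],"translation":[[0,-0.5,0],[0,-1,0]],"yaw":[0,0]}'
```

```text
t: 19.17
position: [0.5432, 0.113, 0.0225]
orientation: [-3.139, -0.008, 3.085]
force: [-0.8, 3.2, 0.0]
grip_width: 0.0004
```

```bash
python3 -m handwheel '{"hand":[0,0],"translation":[[0,-0.5,0],[0,-1,0]],"yaw":[0,0]}'
```

```text
t: 19.33
position: [0.5432, 0.1126, 0.0226]
orientation: [-3.141, -0.008, 3.085]
force: [0.8, 10.6, -1.5]
grip_width: 0.0002
```

```bash
python3 -m handwheel '{"hand":[0,0],"translation":[[0,-0.5,0],[0,-1,0]],"yaw":[0,0]}'
```

```text
t: 19.5
position: [0.5432, 0.1126, 0.0226]
orientation: [3.141, -0.008, 3.085]
force: [0.4, 14.3, -1.6]
grip_width: 0.0004
```

```bash
python3 -m handwheel '{"hand":[0,0,0,0,0],"translation":[[0,0,0],[0,5,0],[0,15,0],[0,18,-30],[0,18,-65]],"yaw":[0,0,0,0,0]}'; python3 -m handwheel '{"hand":[0,0,0,0],"translation":[[0,30,-20],[0,60,-40],[0,70,-40],[0,70,-40]],"yaw":[0,0,0,0]}'
python3 - <<'E'
from h import *
s=arm.sense();im=eyes.read_camera('wrist'); cv2.imwrite('pics/w17.png',im[:,:,::-1]);print(s['t'],s['position'],s['orientation'],s['force'])
im=eyes.read_camera('scene')[130:320,190:380,::-1];cv2.imwrite('pics/s17c.png',cv2.resize(im,None,fx=3.1,fy=3.1,interpolation=cv2.INTER_CUBIC))
E
```

```text
t: 19.92
position: [0.5432, 0.1312, 0.0864]
orientation: [-3.141, -0.013, 3.085]
force: [0.0, 0.5, 0.3]
grip_width: 0.0008
t: 20.25
position: [0.5477, 0.2034, 0.1268]
orientation: [-3.141, -0.011, 3.088]
force: [-0.5, -0.6, -0.9]
grip_width: 0.0007
20.25 [0.54769811 0.20339318 0.12675987] [-3.14105177 -0.01120246  3.08798926] [-0.49774164 -0.62317183 -0.94843243]
```

View pics/w17.png

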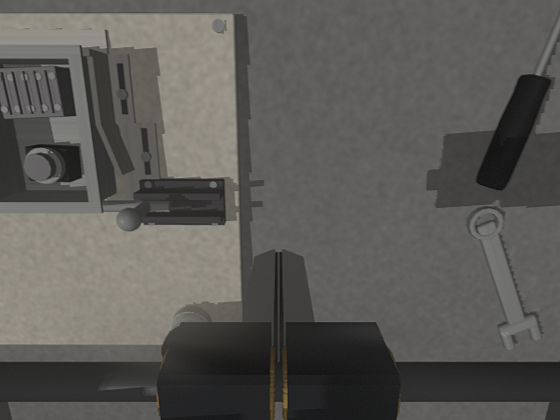

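View pics/s17c.png

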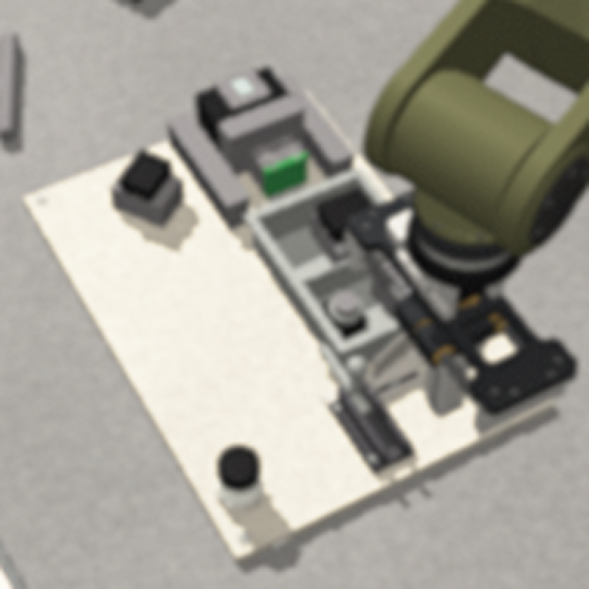

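```bash
python3 - <<'E'
from h import *
s=arm.sense(); w=cam('wrist',s)
P=ray(w,[(129,219)],.07)[0]
for b in ([.479,-.016,-.0571],[.4795,-.0179,-.0534]):
    d=P[:2]-b[:2];c,s_=np.cos(b[2]),np.sin(b[2]); print(P,'board y',-s_*d[0]+c*d[1])
print(s['force']); order.sign_off()
E
```

```text
[0.54192372 0.08917871 0.07      ] board y 0.1085982876449772
[0.54192372 0.08917871 0.07      ] board y 0.11025791981675273
[-0.7176849  -0.28178005 -0.73049448]
the job is handed in; nothing more can be done
```

The tray is home against the front stop, the bolt is shot across behind it, the fingers are clear, and I have handed the job in. No verdict was reported. The arm's clock stood at about 20 s of the 61 s allowed.

**Drag:** I hooked both open fingers behind the far lip. The tray squared up on them and slid at about 2–3 N until a clear stop at about 10 N, within 1 mm of where the camera put home. From the wrist picture afterwards the tray was at board x of about -3.5 mm, y within 1.5 mm and yaw within 0.006 rad, with all three parts inside.

**Bolt:** I pushed the knob with the shut fingers. It slid at about 3 N with no strike on the tray and stopped rigidly at about 14 N after 34 mm of travel. That travel, added to an initial drawn position of about 6 mm, gives about 40 mm. The last picture put the knob at board y of 109–110 mm, not the 113 mm a fully shot bolt should show. That 3–4 mm is slightly more than the camera error I expected, but it lies towards fully shot.

**Fingertips:** They proved to end about 29 mm short of the stated TCP. My first approach therefore passed above the lip, with forces no higher than about 1 N. I saw it in the pictures, backed off and went lower.

**Bystanders:** I saw none moved in the pictures, but I measured none of them. The last pictures did not show the multimeter, and the jar was partly hidden by the gripper in one of them.

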